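# Open the double-locked calibration weight case

## Task

Open the wooden weight case: slide the safety tab along the housing towards the lever as far as its stop, then swing the catch lever up and right over towards the case's front, then lift the lid and leave it laid right back. Feel for the tab's stop and do not force the tab or the lever; leave the things standing around where they are.

Things in the scene. Friction and masses are not known exactly. Their poses are not given: they have to be found in the camera images.
- weight_case: wooden case, 97 (x) x 150 (y) x 42 mm high, fixed to the worktop; origin at the centre of its underside, z up, +x to its back (lid hinge side). A steel catch housing stands before its front face, x -85 to -51, y -42 to +78 mm, flat top 40 mm above the worktop; it carries the safety tab (+y end) and the catch lever (y = 0)
- safety_tab: steel lug of the safety tab, 16 (x) x 12 (y) x 23 mm high, upright on the housing's top; origin at the lug's centre, 52.5 mm above the worktop; axes as the case's. Slides only along the case's -y, towards the lever, against about 3 N of friction; stays where left. Push its +y face or pinch it
- lever_barrel (a point): centre of the lever's grip, a steel barrel 14 mm in diameter, 26 mm long, axis along the case's y, 66 mm above the worktop, 24 mm over the shut lid; the lever (10 mm wide) holds it at mid-length, so it can be pinched by its two flat ends and turns between the fingertips as the lever swings. The axes turn with the lever
- lever_hinge (a point): point on the lever's hinge axis (along the case's y), 52 mm above the worktop, in front of the case; the barrel's centre moves on a circle of 50 mm about it, up and over towards the case's -x. Axes as the case's
- catch_lever (a joint): angle of the catch lever: 0 lying back over the lid and holding it shut, 1.75 rad swung over to its front stop. Friction about 1 N at the barrel; it stays where it is left. While the tab blocks it, each 1 N of lift at the barrel presses about 3 N on the tab, and more than 20 N there damages it
- lid_barrel (a point): centre of the lid's grip, a steel barrel 14 mm in diameter and 26 mm long, axis along the case's y, on a post 10 mm thick, 22 mm over the lid's top; on the lid near its front right corner (case x -25, y -52 mm, 64 mm above the worktop when shut). It can be pinched by its two flat ends and turns between the fingertips
- lid_hinge (a point): point on the lid's hinge axis (along the case's y), at the back of the case at case x +46, y 0, 35 mm above the worktop; the lid barrel's centre moves on a circle of 77 mm about this axis
- weight_case_lid (a joint): lid angle: 0 shut, 1.83 rad laid right back on its stop; let go below about 1.5 rad it falls shut; beyond upright it stays back
- weight_100g_mid (a point): centre of a loose brass weight, 25 mm in diameter, 41 mm high: leave alone
- weight_50g_mid (a point): centre of a loose brass weight, 20 mm in diameter, 35 mm high: leave alone
- beaker_mid (a point): centre of a small loose glass beaker, 59 mm wide, 66 mm high: leave alone
- tweezers: loose steel tweezers, 131 mm long, lying flat; origin under the middle: leave alone
- tab_outer (a point): fixed point: where the lug's centre is at the tab's outer end (case y +60); it starts 0 to 3 mm inward. The tab's firm inner stop cannot be seen and differs from case to case, 8 to 30 mm from here. The lever is free only within about 2 mm of the stop; short of that it is blocked after 2 to 4 mm of play at its barrel. Over 20 N against the stop does damage

How it is judged:
By the outcome, as a careful person would: the job done as asked, in the order asked, and still so for the second after the job is handed in, with the robot touching nothing.
It also fails if it takes over 67 s, if anything falls off the work surface, if the arm or the gripper's body presses on something with over 40 N, if the wrist force passes 120 N, or if a joint passes its speed limit or range.

## Robot

A 6-joint arm with a two-finger parallel gripper is mounted at the origin on the work surface; the furniture and walls round the work are solid. World frame = base frame: x ahead of the robot, y to its left, z up, the work surface at z = 0. Lengths are in m, angles in rad, forces in N, time in s.
With the tool pointing down it reaches from about 0.2 to 0.875 m from the base axis. Payload 3.4 kg.
Tool frame: the origin (TCP) lies at the very end of the fingers, on their centre line; the grasp point (between the pads) lies env.grip_point_offset behind it (env.grip_point_offset is the distance from the TCP to the grasp point, in m); z points along the fingers, y is the line along which they close (so a half turn about z gives the same grasp; the last joint's range is limited). The gripper opens to 94 mm and grips with 3 to 60 N. Pads are 16 mm wide; open, the fingers measure 119 mm over their backs; the gripper's body (75 mm by 177 mm) begins 78 mm behind the grasp point.
Start: joints at [-0.121, 0.276, 1.505, -0, 1.361, -0.121], TCP at [0.575, -0, 0.205] pointing down, gripper open.
Joint ranges: [-2.89, 2.89], [-0.75, 2.08], [0.22, 2.7], [-1.18, 4.32], [0.11, 2.71], [-2.7, 2.7]. Speed limits (rad/s): [2.57, 2.57, 3.14, 3.14, 3.14, 3.14].

## Interface

Orientations are given as [roll, pitch, yaw] about the fixed x, y, z axes, in that order (R = Rz(yaw) Ry(pitch) Rx(roll)).
In Python, from station import env gives the robot as it stands. The module is installed in compiled form; this text tells all that it offers.
- The arm moves only by the tool servo_tool, never from a script. Its arguments are lists of equal length, an entry for each row: "claw": the gripper's target within -1 to 1 (shut at 1, half-way at 0, fully open at -1); "xyz": the shift along the tool's x, y, z in cm, a list of three; "twist": the turn about the tool's z in rad. A call has 1 to 8 rows; each row is the pose to reach, as a shift and turn from the pose commanded when the call began, along the tool's axes at that moment; what a row does not reach only later rows make up. A row lasts 1/8 s, in which the tool goes at most 62.5 mm and 10.7 degrees, less where a joint would pass 70% of its speed; a pose out of reach is approached as far as the arm can. A call with a gripper value outside its range is refused whole. The fingers move at their own pace and stop on an object; the grip force is fixed at half the most. Time passes only in rows, so rows that repeat a pose let the fingers close. It gives the time, the measured TCP pose, the force, the opening and the grip force at its end, in the units of the state.
- env.observe(): the state, without advancing time (a new reading comes with each control period).
- env.camera(name): name is "scene" or "side" or "wrist"; returns the picture (400x640x3 uint8, red, green, blue); there is no depth.
- env.camera_model(name): a dict with "fx", "fy", "cx", "cy" (pixels), "extrinsics" (4x4, takes a point from world to camera coordinates). Camera axes: x right, y up, looking along -z (the intrinsics and any distortion apply to the point x, -y, -z); pixel columns grow to the right and rows downward; lengths in m; the calibration is good to about 2 mm. A picture is of the moment at which its call begins: read the wrist's pose just before it. camera_model takes no time and is no camera call; for the wrist camera it gives the pose at the moment of the call.
- env.job_done(): hands the job in; it is judged then, once.
Trained networks look in the newest picture that a camera, given by its name, has taken for a name from the list of things; names that differ only in an ending like _2 or _b are one class to them, and where a whole thing is asked for, a point or a joint stands for the part that bears it (a point fixed in the world has none). Each returns a list of dicts, best first, with "conf" (0 to 1); they miss things now and then, are a little off and sometimes report something else, mostly with a low value. They report only what shows in the picture. A call takes as long as a camera call.
- env.masks_of(camera, label): "mask" (400x640 bool, what is visible of it) and "bbox" ([left, top, right, bottom] in pixels, round what is visible of it).
The state is a dict: "time_s": time; "q": joint angles; "dq": joint speeds; "joint_torque": joint torques, N m; "tcp_pos": TCP position; "eef_rot": TCP orientation; "force": force on the tool from outside, world axes, zero at the start; "moment": the same for the moment, N m; "finger_gap": opening from 0.0 (shut) to 1.0 (fully open); "grip_force": force on a finger pad.
Only numpy, scipy, OpenCV 4.12 (cv2) and the standard library are available. Lean on these libraries where they do the work, as an engineer would, in place of code of your own. Each camera call takes 0.05 s, during which the arm holds its last target. There are 200 camera calls.

## Working session

There is one attempt and no reset: what is moved stays moved. The work goes in short steps, Python scripts to look and compute and a tool call to move; the robot and the scene stay as the last step left them, time stands still between calls to the robot, and variables do not carry over. Pictures are saved under pics/ and viewed, at most 10 in all, crops included, and the job is handed in when it is done.

Besides the shell and the picture viewer there is one more tool, called after "Request:" as name(argument=value, ...) on one line, values as JSON. servo_tool: Moves the arm, as the interface text tells. Its arguments: {"type":"object","properties":{"claw":{"type":"array","items":{"type":"number"}},"xyz":{"type":"array","items":{"type":"array","items":{"type":"number"}}},"twist":{"type":"array","items":{"type":"number"}}},"required":["claw","xyz","twist"]}

```bash
mkdir -p pics; cat > h.py <<'E'
from station import env
import numpy as np, cv2
def snap(c,f):
    im=env.camera(c); cv2.imwrite('pics/'+f,cv2.cvtColor(im,cv2.COLOR_RGB2BGR)); return im
def proj(m,p):
    e=np.array(m['extrinsics']);c=e[:3,:3]@np.array(p)+e[:3,3]
    return np.array([m['cx']+m['fx']*c[0]/-c[2], m['cy']-m['fy']*c[1]/-c[2]])
def ray(m,u,v):
    e=np.array(m['extrinsics']);d=np.array([(u-m['cx'])/m['fx'],-(v-m['cy'])/m['fy'],-1])
    R=e[:3,:3];return -R.T@e[:3,3],R.T@d
def at_z(m,u,v,z):
    o,d=ray(m,u,v);return o+d*(z-o[2])/d[2]
E
python3 - <<'E'
from h import *
print(env.observe(),env.grip_point_offset)
for c in ['scene','side','wrist']:
    snap(c,c+'0.png'); m=env.camera_model(c); print(c,m)
    for l in ['weight_case','safety_tab','catch_lever','lever_barrel','lid_barrel','weight_100g_mid','weight_50g_mid','beaker_mid','tweezers']:
        for r in env.masks_of(c,l)[:1]:
            ys,xs=np.nonzero(r['mask']); print(l,round(r['conf'],2),r['bbox'],xs.mean().round(1),ys.mean().round(1))
a=[cv2.imread('pics/%s0.png'%c) for c in ['scene','wrist']]
E
```

```text
{'time_s': 0.0, 'q': array([-1.21019188e-01,  2.76578182e-01,  1.50610707e+00, -4.34473133e-05,
        1.36071650e+00, -1.21000215e-01]), 'dq': array([-0.00061534,  0.00148579, -0.00116936, -0.00011992, -0.00063293,
       -0.00080746]), 'joint_torque': array([ 1.66144628e-04, -4.04588020e+01, -2.37234324e+01,  7.02253589e-02,
        3.46444664e-02, -1.77189750e-04]), 'tcp_pos': array([5.74428603e-01, 3.63592471e-05, 2.04624737e-01]), 'eef_rot': array([-3.13979165e+00, -1.76202722e-04,  1.57078629e+00]), 'force': array([-0.35994601, -0.49051788,  0.25493337]), 'moment': array([ 0.00976817,  0.00705927, -0.01206298]), 'grip_force': 0.0, 'finger_gap': 0.998363825880923} 0.0188
scene {'fx': 516.2428599502384, 'fy': 516.2428599502384, 'cx': 325.02689595042403, 'cy': 203.81105214022153, 'extrinsics': array([[ 0.79920838, -0.60104177,  0.00384183, -0.39780499],
       [ 0.24952014,  0.33758969,  0.90761936, -0.18667749],
       [-0.54681411, -0.72441838,  0.41977653, -0.86952968],
       [ 0.        ,  0.        ,  0.        ,  1.        ]])}
weight_case 0.57 [275.1, 194.6, 348.9, 248.5]
[... 1534 characters left out ...]
.16009075e-04,  9.64960546e-01, -2.62393419e-01,
         2.85717366e-02],
       [-2.03381450e-04,  2.62393344e-01,  9.64960979e-01,
        -3.91984824e-01],
       [ 0.00000000e+00,  0.00000000e+00,  0.00000000e+00,
         1.00000000e+00]])}
weight_case 0.81 [166.7, 65.8, 308.6, 237.0] 233.1 149.4
safety_tab 0.61 [184.0, 77.9, 208.7, 98.5] 195.0 86.6
catch_lever 0.87 [170.7, 128.9, 230.3, 174.1] 200.6 150.9
lever_barrel 0.7 [171.0, 125.9, 233.8, 175.8] 199.8 150.5
lid_barrel 0.6 [187.7, 79.3, 308.6, 237.9] 247.4 159.3
weight_100g_mid 0.49 [219.1, 276.3, 235.8, 296.7] 228.0 285.1
beaker_mid 0.97 [176.4, 349.4, 226.1, 386.8] 201.4 363.3
tweezers 0.67 [154.1, 46.6, 162.3, 161.0] 157.9 88.0
```

```bash
python3 - <<'E'
import cv2
a=cv2.imread('pics/wrist0.png')[30:400,110:350]
cv2.imwrite('pics/w0c.png',cv2.resize(a,None,fx=1.6*1,fy=1.6,interpolation=cv2.INTER_CUBIC))
b=cv2.imread('pics/side0.png')[165:310,260:400]
a=cv2.resize(a,None,fx=1.6,fy=1.6); b=cv2.resize(b,None,fx=2.8,fy=2.8)
import numpy as np
c=np.zeros((600,800,3),'uint8'); c[:a.shape[0],:a.shape[1]]=a; c[:b.shape[0],390:390+b.shape[1]]=b
cv2.imwrite('pics/v1.png',c)
E
```

```text
(no output)
```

View pics/v1.png

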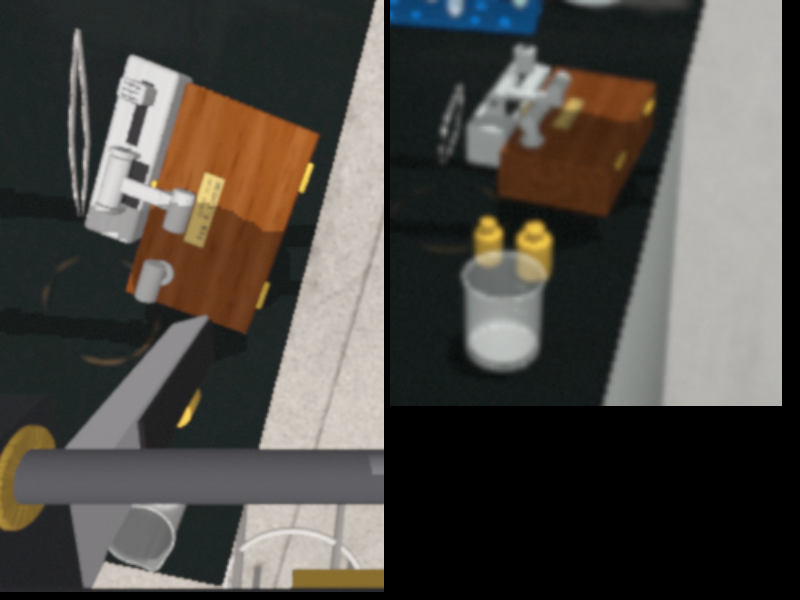

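The view shows the case at yaw of about -20°, with the tab at (137,92), the lever barrel at (178,212) and the lid barrel at (152,280). The lid corners are at (190,83), (319,133), (247,333) and (127,291). A wall stands close behind the case, and the tweezers lie in front of it.

```bash
python3 - <<'E'
from h import *
m=env.camera_model('wrist'); s=env.camera_model('side'); sc=env.camera_model('scene')
g=lambda x,y:(x/1.6+110,y/1.6+30)
C=np.array([at_z(m,*g(*p),.042)[:2] for p in [(190,83),(319,133),(247,333),(127,291)]])
M=np.array([[-48.5,75],[48.5,75],[48.5,-75],[-48.5,-75]])/1e3
c=C.mean(0); d=C-c; H=M.T@d; yaw=np.arctan2(H[0,1]-H[1,0],H[0,0]+H[1,1])
R=np.array([[np.cos(yaw),-np.sin(yaw)],[np.sin(yaw),np.cos(yaw)]])
print(c,yaw,(d-(M@R.T))*1e3)
W=lambda x,y:(c+R@[x/1e3,y/1e3])
for n,x,y,z in [('tab',-68,60,.064),('lidb',-25,-52,.064),('tabstart',-68,57,.064)]:
    p=[*W(x,y),z];print(n,np.round(p,4),'wrist',(proj(m,p)-(110,30))*1.6,'side',(proj(s,p)-(260,165))*2.8)
for n,u,v,z in [('leverb',178,212,.066),('lidb',155,280,.066),('tab',140,92,.06)]:
    p=at_z(m,*g(u,v),z);print(n,p,'case',R.T@(p[:2]-c)*1e3,'side',(proj(s,p)-(260,165))*2.8)
# wall: bottom edge / side image
for u,v in [(190+205-390+0,0)]: pass
for n,u,v in [('w100',228,285),('w50',0,0),('beaker',201,363)]:
    print(n,at_z(m,u,v,.02))
for u,v in [(250,500),(380,0)]:
    for z in (0,.1,.2): print('walledge',z,at_z(m,*g(u,v),z))
for n,u,v in [('w100',534,250),('w50',488,240),('beaker',502,320)]:
    print(n,at_z(s,(u-390)/2.8+260,v/2.8+165,.02 if n[0]=='w' else .033))
for u,v in [(604,406),(705,0),(668,406)]: print('sidewall',[at_z(s,(u-390)/2.8+260,v/2.8+165,z) for z in (0,.1,.2)])
E
```

```text
[0.49636995 0.01981424] -0.3676627461300987 [[ 4.39693074 -2.16245658]
 [-4.08118098  1.96959696]
 [-3.5532251   1.57414518]
 [ 3.23747533 -1.38128556]]
tab [0.4545 0.1002 0.064 ] wrist [133.64530901  88.18005936] side [137.80441751  48.57775333]
lidb [ 0.4544 -0.0197  0.064 ] wrist [152.26174178 280.39899003] side [145.11552481 118.40542756]
tabstart [0.4534 0.0974 0.064 ] wrist [132.33121149  93.11623003] side [136.70935581  50.08710901]
leverb [0.47564107 0.02604277 0.066     ] case [-21.58232502  -1.63841586] side [168.23372707  87.83511093]
lidb [ 0.45692662 -0.01885594  0.066     ] case [-22.90790487 -50.26317991] side [148.36312814 115.61067468]
tab [0.45660536 0.09836169 0.06      ] case [-65.33985499  59.00532741] side [140.31920768  53.6927809 ]
w100 [ 0.45714356 -0.14005488  0.02      ]
w50 [0.24886231 0.18550852 0.02      ]
beaker [ 0.41048396 -0.26153847  0.02      ]
walledge 0 [ 0.49868354 -0.24433806  0.        ]
walledge 0.1 [ 0.51862931 -0.16133315  0.1       ]
walledge 0.2 [ 0.53857508 -0.07832825  0.2       ]
walledge 0 [0.60580465 0.16259265 0.        ]
walledge 0.1 [0.59797822 0.14009675 0.1       ]
walledge 0.2 [0.59015178 0.11760086 0.2       ]
w100 [ 0.44798491 -0.13602586  0.02      ]
w50 [ 0.41464441 -0.12225114  0.02      ]
beaker [ 0.42119    -0.23427462  0.033     ]
sidewall [array([ 0.48610908, -0.2841588 ,  0.        ]), array([ 0.47137644, -0.39755792,  0.1       ]), array([ 0.45664379, -0.51095703,  0.2       ])]
sidewall [array([0.6484604 , 0.32849179, 0.        ]), array([0.6080378 , 0.11814881, 0.1       ]), array([ 0.56761521, -0.09219416,  0.2       ])]
sidewall [array([ 0.52784643, -0.28556931,  0.        ]), array([ 0.5065094 , -0.39874523,  0.1       ]), array([ 0.48517237, -0.51192115,  0.2       ])]
```

View pics/scene0.png

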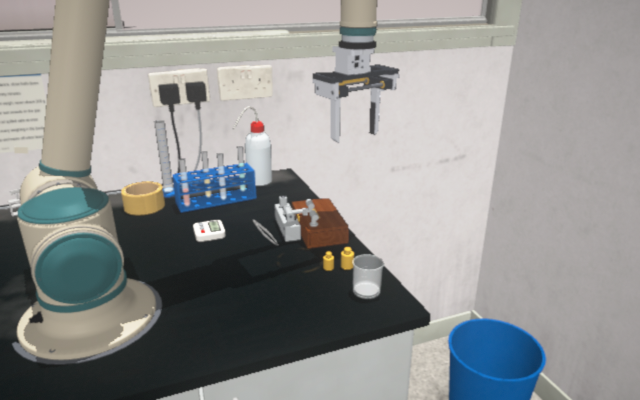

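The pale area is the floor past the table edge, so the lid has open space behind it. I'll push the tab with closed fingers whose closing line lies along the case's x. First I go above it for a close look.

Request:
servo_tool(claw=[1, 1, 1, 1, 1, 1], xyz=[[3, -2.8, 1.5], [6, -5.6, 3], [9, -8.4, 4.5], [12, -11.1, 6.5], [12, -11.1, 6.5], [12, -11.1, 6.5]], twist=[0.1, 0.2, 0.3, 0.367, 0.367, 0.367])

```text
time_s: 2.25
tcp_pos: [0.4652, 0.1198, 0.1411]
eef_rot: [3.14, -0.0, 1.205]
force: [-0.0, -0.7, -0.1]
finger_gap: 0.4
grip_force: 0.0
```

```bash
python3 - <<'E'
from h import *
print(env.observe()['tcp_pos'],env.observe()['eef_rot'],env.observe()['force'])
m=env.camera_model('wrist');a=snap('wrist','w1.png'); np.save('m1.npy',m,allow_pickle=True)
for l in ['safety_tab','lever_barrel','lid_barrel']:
    for r in env.masks_of('wrist',l)[:1]: print(l,r['conf'],r['bbox'])
E
```

```text
[0.46515639 0.11984138 0.14106003] [ 3.13956610e+00 -4.35026752e-04  1.20476400e+00] [-0.01486703 -0.72384303 -0.1158948 ]
safety_tab 0.68 [305.8, 217.6, 326.4, 237.2]
lever_barrel 0.82 [305.6, 271.2, 360.9, 308.3]
lid_barrel 0.68 [334.9, 202.2, 435.2, 357.6]
```

View pics/w1.png

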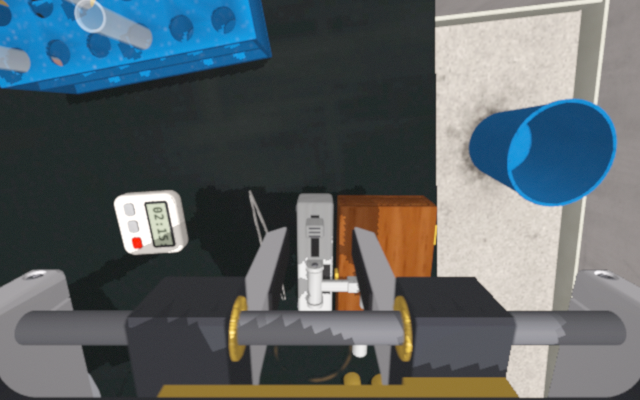

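```bash
python3 - <<'E'
from h import *
m=np.load('m1.npy',allow_pickle=True).item()
c=np.array([.49637,.01981]);yaw=-.3677
R=np.array([[np.cos(yaw),-np.sin(yaw)],[np.sin(yaw),np.cos(yaw)]])
W=lambda x,y,z:[*(c+R@[x/1e3,y/1e3]),z/1e3]
for n,p in dict(tt=(-68,66,64),tbot=(-68,66,41),tn=(-68,54,64),tl=(-76,60,64),tr=(-60,60,64),fl=(-48.5,75,42),bl=(48.5,75,42),hl=(-85,78,40),hr=(-51,78,40),lev=(-21,0,66)).items(): print(n,proj(m,W(*p)).round(1))
print([ (R.T@(at_z(m,u,v,z)[:2]-c)*1e3).round(1) for u,v,z in [(340,206,.042),(436,204,.042),(298,202,.04),(333,202,.04),(315,237,.064),(315,218,.041)]])
a=cv2.imread('pics/w1.png')[180:320,280:450];cv2.imwrite('pics/w1c.png',cv2.resize(a,None,fx=4,fy=4,interpolation=cv2.INTER_CUBIC))
E
```

```text
tt [315.5 223. ]
tbot [315.8 214.6]
tn [315.5 236.1]
tl [306.2 229.6]
tr [324.8 229.6]
fl [337.  205.7]
bl [442.6 205.9]
hl [297.3 201.9]
hr [334.2 201.9]
lev [367.4 292.6]
[array([-45.7,  74.7]), array([42.3, 76.8]), array([-84.4,  77.9]), array([-52.1,  77.9]), array([-68.4,  53.1]), array([-68.7,  62.7])]
```

View pics/w1c.png

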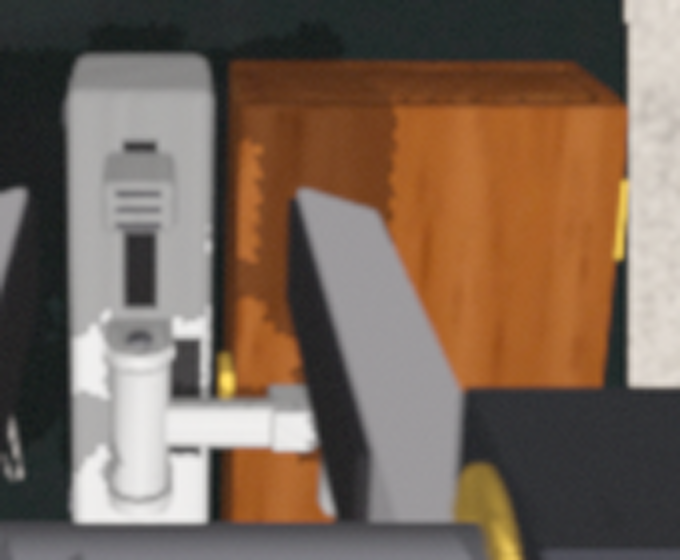

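The tab's +y face is at row ~224, so the lug is at case y of about +59. The case pose matches within about 1 mm. Next I go down beyond the tab's outer side.

Request:
servo_tool(claw=[1, 1, 1, 1, 1, 1, 1, 1], xyz=[[0, -0.3, 1.5], [0, -0.3, 3], [0, -0.3, 4.5], [0, -0.3, 5.5], [0, -0.3, 7], [0, -0.3, 8.2], [0, -0.3, 9.2], [0, -0.3, 9.2]], twist=[0, 0, 0, 0, 0, 0, 0, 0])

```text
time_s: 3.45
tcp_pos: [0.4608, 0.1209, 0.0478]
eef_rot: [-3.14, 0.001, 1.204]
force: [0.7, 0.6, 1.2]
finger_gap: 0.004
grip_force: 0.0
```

Request:
servo_tool(claw=[1, 1, 1, 1, 1, 1], xyz=[[-0.2, 0, 0], [-0.4, 0, 0], [-0.6, 0, 0], [-0.8, 0, 0], [-1.0, 0, 0], [-1.0, 0, 0]], twist=[0, 0, 0, 0, 0, 0])

```text
time_s: 4.2
tcp_pos: [0.4579, 0.1121, 0.0487]
eef_rot: [3.141, -0.001, 1.203]
force: [-0.4, 3.0, 1.6]
finger_gap: 0.005
grip_force: 1.4
```

Request:
servo_tool(claw=[1, 1, 1, 1, 1], xyz=[[-0.15, 0, 0], [-0.3, 0, 0], [-0.4, 0, 0], [-0.5, 0, 0], [-0.5, 0, 0]], twist=[0, 0, 0, 0, 0])

```text
time_s: 4.82
tcp_pos: [0.456, 0.1069, 0.0485]
eef_rot: [3.141, 0.0, 1.204]
force: [0.1, 1.9, 1.7]
finger_gap: 0.005
grip_force: 1.3
```

Request:
servo_tool(claw=[1], xyz=[[-0.1, 0, 0]], twist=[0])

```text
time_s: 4.95
tcp_pos: [0.4557, 0.1061, 0.0485]
eef_rot: [3.141, -0.0, 1.204]
force: [0.1, 2.6, 2.6]
finger_gap: 0.004
grip_force: 1.5
```

Request:
servo_tool(claw=[1, 1], xyz=[[-0.06, 0, 0], [-0.12, 0, 0]], twist=[0, 0])

```text
time_s: 5.2
tcp_pos: [0.4552, 0.105, 0.0485]
eef_rot: [3.141, -0.0, 1.204]
force: [0.8, 3.1, 2.4]
finger_gap: 0.006
grip_force: 1.5
```

Request:
servo_tool(claw=[1, 1], xyz=[[-0.06, 0, 0], [-0.12, 0, 0]], twist=[0, 0])

```text
time_s: 5.45
tcp_pos: [0.4548, 0.1039, 0.0485]
eef_rot: [3.141, -0.0, 1.204]
force: [1.5, 2.3, 2.4]
finger_gap: 0.008
grip_force: 1.5
```

Request:
servo_tool(claw=[1, 1], xyz=[[-0.06, 0, 0], [-0.12, 0, 0]], twist=[0, 0])

```text
time_s: 5.7
tcp_pos: [0.4544, 0.1027, 0.0485]
eef_rot: [3.141, -0.0, 1.204]
force: [1.8, 2.5, 2.3]
finger_gap: 0.006
grip_force: 1.5
```

Request:
servo_tool(claw=[1, 1], xyz=[[-0.06, 0, 0], [-0.12, 0, 0]], twist=[0, 0])

```text
time_s: 5.95
tcp_pos: [0.4542, 0.1023, 0.0486]
eef_rot: [3.141, -0.002, 1.203]
force: [3.0, 6.4, 0.7]
finger_gap: 0.005
grip_force: 3.2
```

Request:
servo_tool(claw=[1, 1], xyz=[[-0.03, 0, 0], [-0.05, 0, 0]], twist=[0, 0])

```text
time_s: 6.2
tcp_pos: [0.4542, 0.1023, 0.0486]
eef_rot: [3.141, -0.003, 1.203]
force: [2.5, 6.5, 0.1]
finger_gap: 0.006
grip_force: 3.6
```

The stop is found: the lug moved about 12 mm from its outer end and no longer moves at 7 N. Now I back off, rise, and turn for the lever barrel.

Request:
servo_tool(claw=[1, 1, 1, 0.5, 0.23, 0.23, 0.23, 0.23], xyz=[[0.5, 0, 0], [0.5, 0, -3], [0.5, 0, -6], [-2, 2, -6], [-4, 4, -6], [-6.2, 4.8, -6], [-6.2, 4.8, -6], [-6.2, 4.8, -6]], twist=[0, 0, 0, -0.18, -0.36, -0.54, -0.72, -0.9])

```text
time_s: 7.2
tcp_pos: [0.4746, 0.025, 0.1078]
eef_rot: [-3.138, -0.0, 2.109]
force: [0.2, -0.0, 0.2]
finger_gap: 0.385
grip_force: 0.0
```

Request:
servo_tool(claw=[0.23, 0.23, 0.23, 0.23, 0.23], xyz=[[0, 0, 0], [0, 0, 0], [0, 0, 0], [0, 0, 0], [0, 0, 0]], twist=[-0.18, -0.36, -0.54, -0.67, -0.67])

```text
time_s: 7.82
tcp_pos: [0.4749, 0.0256, 0.1079]
eef_rot: [-3.14, -0.002, 2.773]
force: [-0.3, 0.0, -0.1]
finger_gap: 0.383
grip_force: 0.0
```

```bash
python3 - <<'E'
from h import *
o=env.observe();print(o['tcp_pos'],o['eef_rot'],o['q'])
m=env.camera_model('wrist');snap('wrist','w2.png'); np.save('m2.npy',m,allow_pickle=True)
c=np.array([.49637,.01981]);yaw=-.3677
R=np.array([[np.cos(yaw),-np.sin(yaw)],[np.sin(yaw),np.cos(yaw)]])
W=lambda x,y,z:[*(c+R@[x/1e3,y/1e3]),z/1e3]
print('tcp case',R.T@(o['tcp_pos'][:2]-c)*1e3)
for n,p in dict(lev=(-21,0,66),ym=(-21,-13,66),yp=(-21,13,66),lid=(-25,-52,64),tab=(-68,48,64)).items(): print(n,proj(m,W(*p)).round(1))
for l in ['lever_barrel','lid_barrel']:
    for r in env.masks_of('wrist',l)[:1]: print(l,r['conf'],r['bbox'])
E
```

```text
[0.47492516 0.02557949 0.10789683] [-3.13955580e+00 -2.08520081e-03  2.77267076e+00] [-9.14803520e-02  2.09162516e-01  1.86061695e+00 -1.57835437e-03
  1.07437706e+00 -1.29260340e+00]
tcp case [-22.08535627  -2.32494366]
lev [323.3 219.3]
ym [305.7 219.3]
yp [340.9 219.3]
lid [253.2 213.3]
tab [391.5 155.2]
lever_barrel 0.96 [300.5, 142.7, 344.9, 230.6]
lid_barrel 0.66 [229.0, 172.5, 418.4, 283.2]
```

View pics/w2.png

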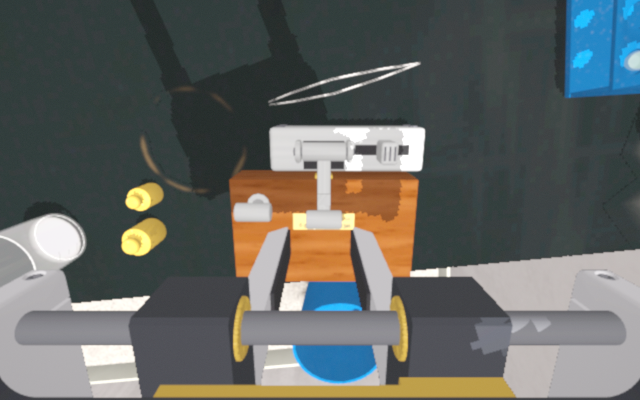

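Barrels appear at (323,219) and (253,212), just as predicted. I go down and pinch the lever barrel.

Request:
servo_tool(claw=[0.23, 0.23, 0.23, 0.23, 0.23, 1, 1, 1], xyz=[[-0.1, 0.23, 1.5], [-0.1, 0.23, 3], [-0.1, 0.23, 4.5], [-0.1, 0.23, 5.8], [-0.1, 0.23, 5.8], [-0.1, 0.23, 5.8], [-0.1, 0.23, 5.8], [-0.1, 0.23, 5.8]], twist=[0, 0, 0, 0, 0, 0, 0, 0])

```text
time_s: 8.98
tcp_pos: [0.4781, 0.0272, 0.0508]
eef_rot: [-3.141, 0.001, 2.774]
force: [-0.9, -4.5, -0.7]
finger_gap: 0.274
grip_force: 30.0
```

Request:
servo_tool(claw=[1, 1], xyz=[[0.04, 0, -0.14], [0.09, 0, -0.28]], twist=[0, 0])

```text
time_s: 9.22
tcp_pos: [0.4773, 0.0275, 0.0531]
eef_rot: [-3.141, 0.001, 2.774]
force: [0.9, -5.3, -5.6]
finger_gap: 0.272
grip_force: 30.0
```

Request:
servo_tool(claw=[1, 1], xyz=[[0, 0, 0], [0, 0, 0]], twist=[0, 0])

```text
time_s: 9.48
tcp_pos: [0.4772, 0.0276, 0.0533]
eef_rot: [-3.141, 0.001, 2.774]
force: [-0.3, -5.5, -4.5]
finger_gap: 0.27
grip_force: 30.0
```

Request:
servo_tool(claw=[1, 1, 1], xyz=[[-0.02, 0, 0.05], [-0.02, 0, 0.05], [-0.02, 0, 0.05]], twist=[0, 0, 0])

```text
time_s: 9.85
tcp_pos: [0.4774, 0.0276, 0.0529]
eef_rot: [-3.141, 0.001, 2.774]
force: [-0.0, -6.1, -2.9]
finger_gap: 0.274
grip_force: 30.0
```

Request:
servo_tool(claw=[1, 1, 1], xyz=[[-0.03, 0, 0.1], [-0.03, 0, 0.1], [-0.03, 0, 0.1]], twist=[0, 0, 0])

```text
time_s: 10.22
tcp_pos: [0.4776, 0.0274, 0.0522]
eef_rot: [-3.141, 0.001, 2.774]
force: [-0.1, -4.8, -0.3]
finger_gap: 0.272
grip_force: 30.0
```

Request:
servo_tool(claw=[1, 1, 1, 1], xyz=[[0.02, 0, -0.05], [0.04, 0, -0.1], [0.05, 0, -0.15], [0.05, 0, -0.15]], twist=[0, 0, 0, 0])

```text
time_s: 10.72
tcp_pos: [0.4772, 0.0276, 0.0533]
eef_rot: [-3.141, 0.001, 2.774]
force: [-0.2, -5.4, -4.2]
finger_gap: 0.271
grip_force: 30.0
```

Request:
servo_tool(claw=[1, 1, 1], xyz=[[0.01, 0, -0.03], [0.01, 0, -0.03], [0.01, 0, -0.03]], twist=[0, 0, 0])

```text
time_s: 11.1
tcp_pos: [0.4771, 0.0276, 0.0535]
eef_rot: [-3.141, 0.001, 2.774]
force: [0.2, -5.1, -5.7]
finger_gap: 0.275
grip_force: 30.0
```

Resistance keeps rising at the lever, which is consistent with it being blocked. I lower it, release, and re-check the tab with a slightly firmer push.

Request:
servo_tool(claw=[1, 1, 0.23, 0.23, 0.23, 0.23, 0.23, 0.23], xyz=[[-0.05, 0, 0.15], [-0.1, 0, 0.3], [-0.1, 0, 0.3], [-0.1, 0, 0.3], [-0.1, 0, 0.3], [-0.1, 0, -1], [-0.1, 0, -3], [-0.1, 0, -5.5]], twist=[0, 0, 0, 0, 0, 0, 0, 0])

```text
time_s: 12.1
tcp_pos: [0.4778, 0.0281, 0.1097]
eef_rot: [3.141, -0.0, 2.774]
force: [0.2, 1.0, -0.5]
finger_gap: 0.387
grip_force: 0.0
```

```bash
python3 - <<'E'
from h import *
o=env.observe();print(o['tcp_pos'],o['eef_rot'],o['force'])
m=env.camera_model('wrist');a=snap('wrist','w3.png')
c=np.array([.49637,.01981]);yaw=-.3677
R=np.array([[np.cos(yaw),-np.sin(yaw)],[np.sin(yaw),np.cos(yaw)]])
W=lambda x,y,z:[*(c+R@[x/1e3,y/1e3]),z/1e3]
print('tcp case',R.T@(o['tcp_pos'][:2]-c)*1e3)
for n,p in dict(lev=(-21,0,66),tabR=(-68,54,64),tabL=(-68,42,64),hx=(-69,0,52)).items(): print(n,(4.5*(proj(m,W(*p))-(240,110))).round(1))
cv2.imwrite('pics/w3c.png',cv2.resize(cv2.cvtColor(a,cv2.COLOR_RGB2BGR)[110:240,240:415],None,fx=4.5,fy=4.5,interpolation=cv2.INTER_CUBIC))
E
```

```text
[0.47777868 0.02808684 0.10970215] [ 3.14134942e+00 -2.69739444e-04  2.77375779e+00] [ 0.16635634  1.0368413  -0.5316127 ]
tcp case [-20.32388891   1.04056189]
lev [354.  477.8]
tabR [696.4 190.9]
tabL [620.3 190.9]
hx [354.3 175.7]
```

View pics/w3c.png

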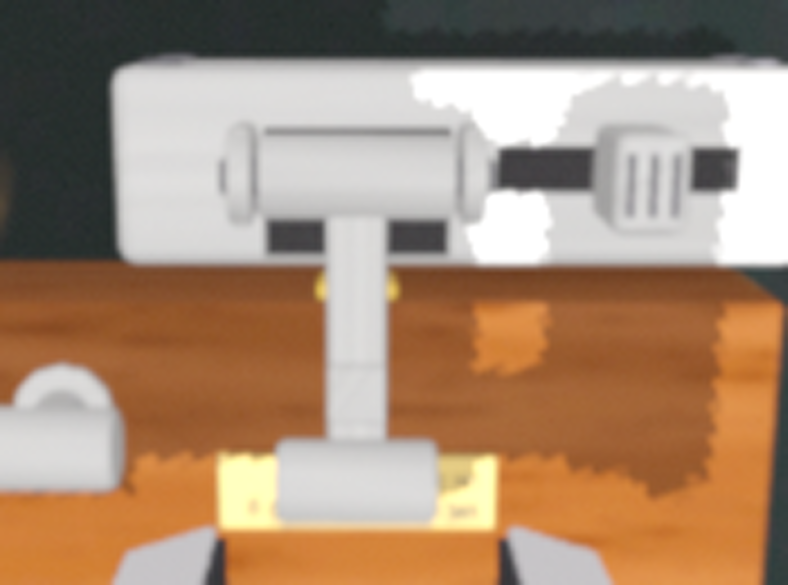

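Request:
servo_tool(claw=[1, 1, 1, 1, 1, 1, 1, 1], xyz=[[1, 1.5, 0], [2.5, 3.5, 0], [4, 5.5, 0], [4.8, 7, 0], [4.8, 7, 0], [4.8, 7, 0], [4.8, 7, 0], [4.8, 7, 0]], twist=[0.18, 0.36, 0.54, 0.72, 0.9, 1.08, 1.26, 1.44])

```text
time_s: 13.15
tcp_pos: [0.4583, 0.1106, 0.1088]
eef_rot: [3.141, -0.0, 1.328]
force: [-0.4, -0.1, 0.5]
finger_gap: 0.003
grip_force: 0.0
```

Request:
servo_tool(claw=[1, 1, 1, 1, 1, 1], xyz=[[0, 0, 1], [0, 0, 2], [0, 0, 3.5], [0, 0, 5], [0, 0, 6.1], [0, 0, 6.1]], twist=[0.13, 0.13, 0.13, 0.13, 0.13, 0.13])

```text
time_s: 13.9
tcp_pos: [0.4576, 0.1104, 0.0468]
eef_rot: [-3.14, 0.001, 1.205]
force: [0.3, 0.1, 0.6]
finger_gap: 0.005
grip_force: 0.0
```

Request:
servo_tool(claw=[1, 1, 1, 1, 1, 1], xyz=[[-0.25, 0, -0.1], [-0.5, 0, -0.1], [-0.7, 0, -0.1], [-0.85, 0, -0.1], [-0.95, 0, -0.1], [-0.95, 0, -0.1]], twist=[0, 0, 0, 0, 0, 0])

```text
time_s: 14.65
tcp_pos: [0.4552, 0.1021, 0.0488]
eef_rot: [3.141, -0.001, 1.203]
force: [-0.5, 2.7, 0.8]
finger_gap: 0.007
grip_force: 1.3
```

Request:
servo_tool(claw=[1, 1, 1], xyz=[[-0.05, 0, 0], [-0.1, 0, 0], [-0.1, 0, 0]], twist=[0, 0, 0])

```text
time_s: 15.02
tcp_pos: [0.4552, 0.102, 0.0488]
eef_rot: [3.141, -0.003, 1.203]
force: [0.3, 6.4, 1.0]
finger_gap: 0.003
grip_force: 3.0
```

Request:
servo_tool(claw=[1, 1, 1, 1], xyz=[[-0.05, 0, 0], [-0.1, 0, 0], [-0.1, 0, 0], [-0.1, 0, 0]], twist=[0, 0, 0, 0])

```text
time_s: 15.52
tcp_pos: [0.4552, 0.1019, 0.0489]
eef_rot: [3.141, -0.005, 1.202]
force: [1.4, 7.2, -1.0]
finger_gap: 0.004
grip_force: 4.2
```

Request:
servo_tool(claw=[1, 1, 1, 1], xyz=[[-0.05, 0, 0], [-0.1, 0, 0], [-0.15, 0, 0], [-0.15, 0, 0]], twist=[0, 0, 0, 0])

```text
time_s: 16.02
tcp_pos: [0.4551, 0.1017, 0.0489]
eef_rot: [3.141, -0.007, 1.201]
force: [1.5, 12.7, 0.0]
finger_gap: 0.003
grip_force: 6.1
```

The tab is immovable at 12.8 N and in the same place, so this is the firm stop. The lever resistance was pinch friction plus side load. I go back to the lever, relieve the side load and lift gently.

Request:
servo_tool(claw=[1, 1, 1, 0.5, 0.23, 0.23, 0.23, 0.23], xyz=[[0.9, 0, 0], [0.9, 0, -3], [0.9, 0, -6], [-2, 2, -6], [-4, 4, -6], [-5.87, 4.7, -6], [-5.87, 4.7, -6], [-5.87, 4.7, -6]], twist=[0, 0, 0, -0.18, -0.36, -0.54, -0.72, -0.9])

```text
time_s: 17.02
tcp_pos: [0.4759, 0.0256, 0.1082]
eef_rot: [-3.139, 0.001, 2.11]
force: [0.2, -0.3, -0.5]
finger_gap: 0.387
grip_force: 0.0
```

Request:
servo_tool(claw=[0.23, 0.23, 0.23, 0.23, 0.23, 0.23], xyz=[[0, 0, 0], [0, 0, 0], [0, 0, 0], [0, 0, 0], [0, 0, 0], [0, 0, 0]], twist=[-0.18, -0.36, -0.54, -0.67, -0.67, -0.67])

```text
time_s: 17.77
tcp_pos: [0.4762, 0.0264, 0.1084]
eef_rot: [-3.141, -0.0, 2.772]
force: [0.6, -0.4, 0.3]
finger_gap: 0.385
grip_force: 0.0
```

Request:
servo_tool(claw=[0.23, 0.23, 0.23, 0.23, 0.23, 1, 1, 1], xyz=[[0, 0, 1.5], [0, 0, 3], [0, 0, 4.5], [0, 0, 5.8], [0, 0, 5.8], [0, 0, 5.8], [0, 0, 5.8], [0, 0, 5.8]], twist=[0, 0, 0, 0, 0, 0, 0, 0])

```text
time_s: 18.77
tcp_pos: [0.4772, 0.0271, 0.051]
eef_rot: [3.14, 0.001, 2.773]
force: [0.5, 3.9, 0.9]
finger_gap: 0.274
grip_force: 30.0
```

Request:
servo_tool(claw=[1, 1, 1, 1], xyz=[[0, 0.05, 0], [0.04, 0.05, -0.12], [0.07, 0.05, -0.25], [0.07, 0.05, -0.25]], twist=[0, 0, 0, 0])

```text
time_s: 19.27
tcp_pos: [0.4765, 0.0275, 0.053]
eef_rot: [3.141, 0.001, 2.773]
force: [2.8, 2.4, -5.7]
finger_gap: 0.274
grip_force: 30.0
```

Request:
servo_tool(claw=[1, 1, 1, 1, 1, 1], xyz=[[-0.03, 0, 0], [-0.03, 0, 0], [-0.03, 0, 0], [-0.03, 0, 0], [-0.03, 0, 0], [-0.03, 0, 0]], twist=[0, 0, 0, 0, 0, 0])

```text
time_s: 20.02
tcp_pos: [0.4764, 0.0274, 0.0531]
eef_rot: [3.141, 0.0, 2.774]
force: [3.1, 2.1, -5.4]
finger_gap: 0.273
grip_force: 30.0
```

Request:
servo_tool(claw=[0.23, 0.23, 1, 1, 1], xyz=[[0, 0, 0], [0, 0, 0], [0, 0, 0], [0, 0, 0], [0, 0, 0]], twist=[0, 0, 0, 0, 0])

```text
time_s: 20.65
tcp_pos: [0.476, 0.0276, 0.0531]
eef_rot: [3.141, -0.0, 2.774]
force: [0.4, 3.1, 0.1]
finger_gap: 0.269
grip_force: 30.0
```

Request:
servo_tool(claw=[1, 1, 1], xyz=[[0.01, 0, -0.04], [0.02, 0, -0.08], [0.02, 0, -0.08]], twist=[0, 0, 0])

```text
time_s: 21.02
tcp_pos: [0.4759, 0.0276, 0.0536]
eef_rot: [3.141, -0.001, 2.774]
force: [1.6, 3.6, -3.3]
finger_gap: 0.271
grip_force: 30.0
```

Request:
servo_tool(claw=[0.4, 0.4, 0.46, 0.46, 0.46], xyz=[[0, 0, 0], [0, 0, 0], [0, 0, 0], [0, 0, 0], [0, 0, 0]], twist=[0, 0, 0, 0, 0])

```text
time_s: 21.65
tcp_pos: [0.4765, 0.0275, 0.0541]
eef_rot: [3.141, 0.001, 2.774]
force: [2.0, 2.1, 0.8]
finger_gap: 0.274
grip_force: 17.8
```

Request:
servo_tool(claw=[0.45, 0.45, 0.45, 0.45], xyz=[[0, 0, 0], [0, 0, -0.04], [0.01, 0, -0.08], [0.01, 0, -0.08]], twist=[0, 0, 0, 0])

```text
time_s: 22.15
tcp_pos: [0.4763, 0.0275, 0.0547]
eef_rot: [3.141, 0.001, 2.774]
force: [2.2, 3.2, -2.0]
finger_gap: 0.276
grip_force: 4.5
```

Request:
servo_tool(claw=[0.45, 0.45, 0.45, 0.45], xyz=[[0.01, 0, -0.05], [0.03, 0, -0.1], [0.04, 0, -0.15], [0.04, 0, -0.15]], twist=[0, 0, 0, 0])

```text
time_s: 22.65
tcp_pos: [0.4756, 0.0277, 0.0563]
eef_rot: [3.141, 0.0, 2.774]
force: [2.6, 4.0, -1.1]
finger_gap: 0.275
grip_force: 4.6
```

With a light grip (about 4.5 N) the lever follows at about 1 N, so it is free. I continue along the arc with that light grip.

Request:
servo_tool(claw=[0.45, 0.45, 0.45, 0.45], xyz=[[0.03, 0, -0.07], [0.05, 0, -0.14], [0.09, 0, -0.22], [0.12, 0, -0.29]], twist=[0, 0, 0, 0])

```text
time_s: 23.15
tcp_pos: [0.4744, 0.0281, 0.0591]
eef_rot: [3.141, -0.0, 2.774]
force: [2.7, 4.5, -2.1]
finger_gap: 0.276
grip_force: 4.6
```

```bash
python3 - <<'E'
from h import *
o=env.observe();print(o['tcp_pos'],o['force'],o['grip_force'])
a=snap('wrist','w4.png'); m=env.camera_model('wrist')
c=np.array([.49637,.01981]);yaw=-.3677
R=np.array([[np.cos(yaw),-np.sin(yaw)],[np.sin(yaw),np.cos(yaw)]])
T=o['tcp_pos'];t=R.T@(T[:2]-c)*1e3; print('tcp',t)
cv2.imwrite('pics/w4c.png',cv2.resize(cv2.cvtColor(a,cv2.COLOR_RGB2BGR)[90:330,220:420],None,fx=2.5,fy=2.5,interpolation=cv2.INTER_CUBIC))
for z in (66,70,74): print(z,(2.5*(proj(m,[*(c+R@[t[0]/1e3,0]),z/1e3])-(220,90))).round(0))
E
```

```text
[0.47435475 0.02814915 0.05910385] [ 2.65112416  4.50866313 -2.13376573] 4.617162868380547
tcp [-23.54135028  -0.13208621]
66 [251. 386.]
70 [251. 393.]
74 [251. 400.]
```

View pics/w4c.png

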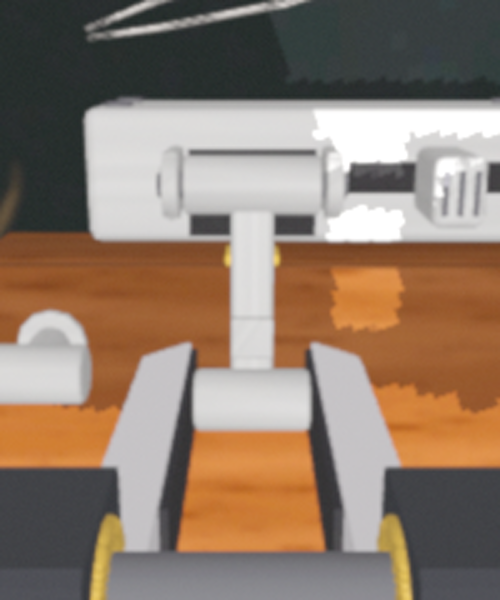

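The barrel shows at row 400 in the crop, about 8 mm up, which is beyond the play. The lever is free, so I swing it over.

Request:
servo_tool(claw=[0.455, 0.455, 0.455, 0.455, 0.455, 0.455, 0.455, 0.455], xyz=[[0.32, 0, -0.56], [0.72, 0, -1.08], [1.17, 0, -1.54], [1.69, 0, -1.94], [2.25, 0, -2.27], [2.85, 0, -2.52], [3.47, 0, -2.69], [4.12, 0, -2.78]], twist=[0, 0, 0, 0, 0, 0, 0, 0])

```text
time_s: 24.2
tcp_pos: [0.4388, 0.042, 0.0883]
eef_rot: [3.141, 0.006, 2.774]
force: [4.2, 1.5, 3.0]
finger_gap: 0.275
grip_force: 10.1
```

Request:
servo_tool(claw=[0.455, 0.455, 0.455, 0.455], xyz=[[0.65, 0, -0.01], [1.29, 0, 0.07], [1.92, 0, 0.23], [1.92, 0, 0.23]], twist=[0, 0, 0, 0])

```text
time_s: 24.7
tcp_pos: [0.4182, 0.0499, 0.0857]
eef_rot: [3.141, 0.001, 2.774]
force: [0.4, 3.9, 7.0]
finger_gap: 0.274
grip_force: 8.4
```

Request:
servo_tool(claw=[0.455, 0.455, 0.455], xyz=[[0.2, 0, 0.07], [0.4, 0, 0.15], [0.4, 0, 0.15]], twist=[0, 0, 0])

```text
time_s: 25.08
tcp_pos: [0.4148, 0.0512, 0.0843]
eef_rot: [3.141, 0.001, 2.774]
force: [1.5, 4.4, 7.3]
finger_gap: 0.273
grip_force: 8.2
```

Request:
servo_tool(claw=[0.455, 0.455, 0.455], xyz=[[0.15, 0, -0.05], [0.3, 0, -0.02], [0.3, 0, -0.02]], twist=[0, 0, 0])

```text
time_s: 25.45
tcp_pos: [0.4117, 0.0524, 0.0835]
eef_rot: [3.141, 0.0, 2.774]
force: [2.8, 3.7, 2.2]
finger_gap: 0.275
grip_force: 8.0
```

Request:
servo_tool(claw=[0.455, 0.455, 0.455], xyz=[[0.1, 0, 0.05], [0.2, 0, 0.1], [0.2, 0, 0.1]], twist=[0, 0, 0])

```text
time_s: 25.82
tcp_pos: [0.4095, 0.0533, 0.0825]
eef_rot: [3.141, -0.0, 2.774]
force: [1.8, 5.4, 4.9]
finger_gap: 0.275
grip_force: 7.9
```

Request:
servo_tool(claw=[0.455, 0.455, 0.455], xyz=[[0.1, 0, 0.03], [0.2, 0, 0.05], [0.2, 0, 0.05]], twist=[0, 0, 0])

```text
time_s: 26.2
tcp_pos: [0.4078, 0.0539, 0.0818]
eef_rot: [3.141, 0.0, 2.774]
force: [3.3, 5.0, 2.3]
finger_gap: 0.271
grip_force: 7.8
```

Request:
servo_tool(claw=[0.455, 0.455, 0.455], xyz=[[0.1, 0, 0.05], [0.2, 0, 0.1], [0.2, 0, 0.1]], twist=[0, 0, 0])

```text
time_s: 26.58
tcp_pos: [0.4057, 0.0547, 0.0807]
eef_rot: [3.141, -0.0, 2.774]
force: [2.9, 5.1, 2.5]
finger_gap: 0.27
grip_force: 7.7
```

```bash
python3 - <<'E'
from h import *
o=env.observe();print(o['tcp_pos'],o['force'])
c=np.array([.49637,.01981]);yaw=-.3677
R=np.array([[np.cos(yaw),-np.sin(yaw)],[np.sin(yaw),np.cos(yaw)]])
T=o['tcp_pos'];t=R.T@(T[:2]-c)*1e3; print('tcp',t)
a=snap('wrist','w5.png')[100:340,220:420]; b=snap('side','s5.png')[165:265,265:365]
d=np.zeros((480,800,3),'uint8'); d[:,:400]=cv2.resize(a,(400,480)); d[:400,400:]=cv2.resize(b,(400,400),interpolation=cv2.INTER_CUBIC)
cv2.imwrite('pics/v5.png',cv2.cvtColor(d,cv2.COLOR_RGB2BGR))
m=env.camera_model('wrist')
for x in (-88,-92,-96): print((2*(proj(m,[*(c+R@[x/1e3,0]),.097])-(220,100))).round(0))
E
```

```text
[0.4057086  0.05466527 0.08072413] [2.93369439 5.0823767  2.50113993]
tcp [-9.71307168e+01 -6.46391738e-02]
[200. 332.]
[200. 319.]
[200. 306.]
```

View pics/v5.png

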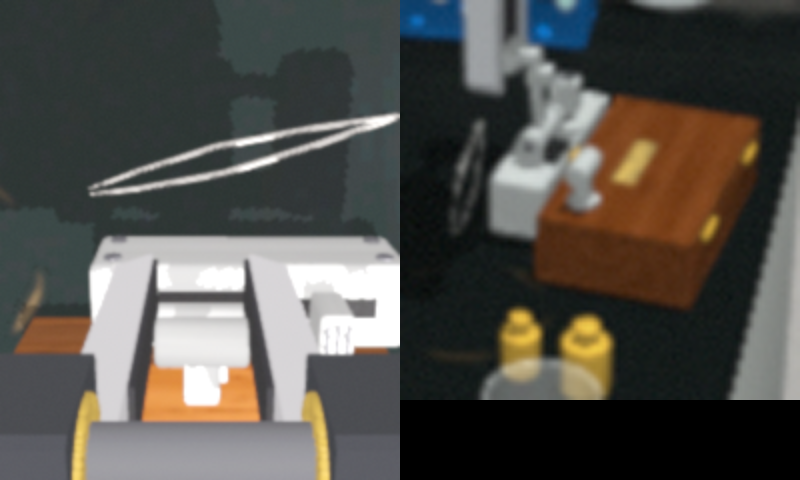

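The picture shows the barrel (row 340) about 10 mm behind the pads' centre. The light grip slipped, so I re-centre and take a firmer grip.

Request:
servo_tool(claw=[0.3, 0.3, 0.3, 0.3, 0.5, 0.5, 0.5], xyz=[[0, 0, 0], [-0.3, 0, 0], [-0.6, 0, 0], [-1.0, 0, 0], [-1.0, 0, 0], [-1.0, 0, 0], [-1.0, 0, 0]], twist=[0, 0, 0, 0, 0, 0, 0])

```text
time_s: 27.55
tcp_pos: [0.4159, 0.0509, 0.0808]
eef_rot: [3.141, 0.001, 2.774]
force: [2.2, 1.8, -3.0]
finger_gap: 0.278
grip_force: 30.0
```

Request:
servo_tool(claw=[0.5, 0.5, 0.5], xyz=[[0.1, 0, 0.04], [0.2, 0, 0.08], [0.2, 0, 0.08]], twist=[0, 0, 0])

```text
time_s: 27.92
tcp_pos: [0.415, 0.0512, 0.0804]
eef_rot: [3.141, 0.003, 2.774]
force: [4.8, 0.0, -1.6]
finger_gap: 0.271
grip_force: 30.0
```

Request:
servo_tool(claw=[0.5, 0.5, 0.5], xyz=[[0.1, 0, 0.04], [0.2, 0, 0.08], [0.2, 0, 0.08]], twist=[0, 0, 0])

```text
time_s: 28.3
tcp_pos: [0.414, 0.0517, 0.08]
eef_rot: [3.141, 0.005, 2.774]
force: [5.6, -1.3, 0.3]
finger_gap: 0.273
grip_force: 30.0
```

Request:
servo_tool(claw=[0.2, 0.2, 0.2, 0.4, 1, 1, 1, 1], xyz=[[0, 0, 0], [0, 0, 0], [0, 0, -2], [-1, 0, -4.2], [-2.5, 0, -4.2], [-2.5, 0, -4.2], [-2.5, 0, -2.5], [-2.5, 0, -1.3]], twist=[0, 0, 0, 0, 0, 0, 0, 0])

```text
time_s: 29.3
tcp_pos: [0.4358, 0.0431, 0.0926]
eef_rot: [3.141, 0.002, 2.774]
force: [-8.3, 1.0, 78.5]
finger_gap: 0.008
grip_force: 48.8
```

Request:
servo_tool(claw=[1, 1, 1, 1, 1], xyz=[[0, 0, 0], [0.15, 0, 0], [0.3, 0, 0], [0.45, 0, 0], [0.6, 0, 0]], twist=[0, 0, 0, 0, 0])

```text
time_s: 29.92
tcp_pos: [0.4352, 0.0436, 0.0937]
eef_rot: [3.141, 0.013, 2.775]
force: [8.2, -4.9, 5.1]
finger_gap: 0.007
grip_force: 5.7
```

Request:
servo_tool(claw=[1, 1, 1], xyz=[[-0.3, 0, -1], [-0.5, 0, -4], [-0.5, 0, -6]], twist=[0, 0, 0])

```text
time_s: 30.3
tcp_pos: [0.4328, 0.0437, 0.1519]
eef_rot: [-3.141, -0.003, 2.774]
force: [-0.1, -0.2, -0.1]
finger_gap: 0.004
grip_force: 0.0
```

```bash
python3 - <<'E'
from h import *
o=env.observe();print(o['tcp_pos'],o['force'])
c=np.array([.49637,.01981]);yaw=-.3677
R=np.array([[np.cos(yaw),-np.sin(yaw)],[np.sin(yaw),np.cos(yaw)]])
W=lambda x,y,z:[*(c+R@[x/1e3,y/1e3]),z/1e3]
T=o['tcp_pos'];t=R.T@(T[:2]-c)*1e3; print('tcp',t)
a=snap('wrist','w6.png')[100:340,220:420]; b=snap('side','s6.png')[165:265,265:365]
d=np.zeros((480,800,3),'uint8'); d[:,:400]=cv2.resize(a,(400,480)); d[:400,400:]=cv2.resize(b,(400,400),interpolation=cv2.INTER_CUBIC)
m=env.camera_model('wrist');s=env.camera_model('side')
for th in (0.3,.8,1.2,1.5,1.75):
    p=W(-69+50*np.cos(th+.2838),0,52+50*np.sin(th+.2838)); print(th,(2*(proj(m,p)-(220,100))).round(0),(4*(proj(s,p)-(265,165))+(400,0)).round(0))
print((2*(proj(m,W(-68,48,64))-(220,100))).round(0),(4*(proj(s,W(-68,48,64))-(265,165))+(400,0)).round(0))
cv2.imwrite('pics/v6.png',cv2.cvtColor(d,cv2.COLOR_RGB2BGR))
E
```

```text
[0.43277922 0.04367751 0.15193099] [-0.08902265 -0.18025238 -0.114127  ]
tcp [-67.91980967  -0.58685656]
0.3 [200. 298.] [612. 102.]
0.8 [200. 273.] [582.  71.]
1.2 [200. 233.] [550.  57.]
1.5 [200. 194.] [525.  54.]
1.75 [200. 162.] [506.  57.]
[310. 198.] [571.  78.]
```

View pics/v6.png

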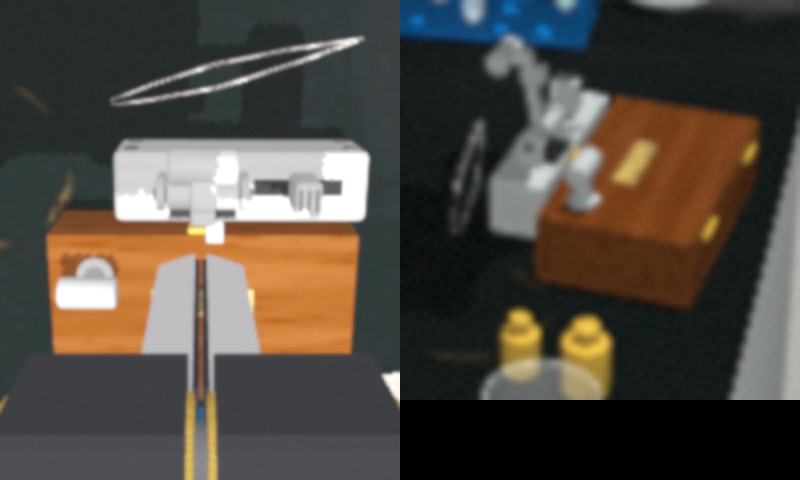

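The side view has the barrel at (503,57), as predicted for 1.75 rad, and the wrist view agrees, so the lever is on its front stop. The tab is unchanged. Next is the lid barrel.

Request:
servo_tool(claw=[0.2, 0.2, 0.2, 0.2, 0.2, 0.2, 0.2, 0.2], xyz=[[-1.5, -1.7, 0], [-3, -3.4, 0], [-4.3, -5.14, 0], [-4.3, -5.14, 2], [-4.3, -5.14, 4], [-4.3, -5.14, 6], [-4.3, -5.14, 7], [-4.3, -5.14, 7]], twist=[0, 0, 0, 0, 0, 0, 0, 0])

```text
time_s: 31.4
tcp_pos: [0.4543, -0.0195, 0.0809]
eef_rot: [-3.141, -0.003, 2.774]
force: [0.4, -0.5, 0.3]
finger_gap: 0.402
grip_force: 0.0
```

```bash
python3 - <<'E'
from h import *
o=env.observe();print(o['tcp_pos'],o['force'],o['finger_gap'],o['eef_rot'])
c=np.array([.49637,.01981]);yaw=-.3677
R=np.array([[np.cos(yaw),-np.sin(yaw)],[np.sin(yaw),np.cos(yaw)]])
W=lambda x,y,z:[*(c+R@[x/1e3,y/1e3]),z/1e3]
print('tcp',R.T@(o['tcp_pos'][:2]-c)*1e3)
a=snap('wrist','w7.png')[140:300,250:410]; m=env.camera_model('wrist')
print((3.5*(proj(m,W(-25,-52,64))-(250,140))).round(0))
cv2.imwrite('pics/w7c.png',cv2.cvtColor(cv2.resize(a,None,fx=3.5,fy=3.5),cv2.COLOR_RGB2BGR))
E
```

```text
[ 0.45432223 -0.01954871  0.08088754] [ 0.37194685 -0.46578996  0.30252466] 0.40163846545756915 [-3.14108871 -0.00331108  2.7737833 ]
tcp [-25.08886774 -51.84275893]
[244. 310.]
```

View pics/w7c.png

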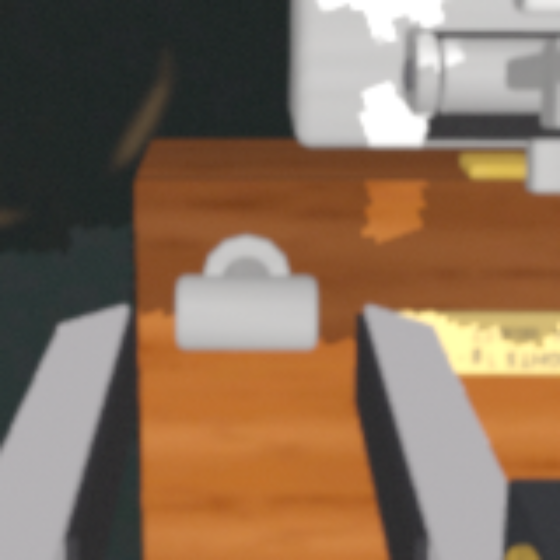

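The barrel is at (247,313), centred between the fingers as predicted. I go down and grip.

Request:
servo_tool(claw=[0.2, 0.2, 0.2, 0.2, 1, 1, 1], xyz=[[0, 0, 1], [0, 0, 2], [0, 0, 3.2], [0, 0, 3.2], [0, 0, 3.2], [0, 0, 3.2], [0, 0, 3.2]], twist=[0, 0, 0, 0, 0, 0, 0])

```text
time_s: 32.33
tcp_pos: [0.4558, -0.0201, 0.0504]
eef_rot: [-3.141, 0.001, 2.774]
force: [-0.1, -1.2, -0.8]
finger_gap: 0.269
grip_force: 30.0
```

```bash
python3 - <<'E'
import numpy as np
r=76.7;a0=.3878
A=a0+np.arange(0,1.841,.1)
X=46-r*np.cos(A);Z=35+r*np.sin(A)
for i in range(len(A)): print(round(A[i]-a0,2),round(-(X[i]-X[i//8*8])/10,2),round(-(Z[i]-Z[i//8*8])/10,2),round(-(X[i]-X[(i-1)//8*8])/10,2),round(-(Z[i]-Z[(i-1)//8*8])/10,2))
E
```

```text
0.0 -0.0 -0.0 6.46 4.74
0.1 -0.33 -0.69 -0.33 -0.69
0.2 -0.72 -1.35 -0.72 -1.35
0.3 -1.17 -1.97 -1.17 -1.97
0.4 -1.69 -2.54 -1.69 -2.54
0.5 -2.26 -3.05 -2.26 -3.05
0.6 -2.88 -3.5 -2.88 -3.5
0.7 -3.54 -3.89 -3.54 -3.89
0.8 -0.0 -0.0 -4.23 -4.21
0.9 -0.72 -0.25 -0.72 -0.25
1.0 -1.47 -0.43 -1.47 -0.43
1.1 -2.23 -0.53 -2.23 -0.53
1.2 -3.0 -0.55 -3.0 -0.55
1.3 -3.76 -0.5 -3.76 -0.5
1.4 -4.52 -0.38 -4.52 -0.38
1.5 -5.26 -0.17 -5.26 -0.17
1.6 -0.0 -0.0 -5.97 0.1
1.7 -0.68 0.35 -0.68 0.35
1.8 -1.33 0.76 -1.33 0.76
```

Request:
servo_tool(claw=[1, 1, 1, 1], xyz=[[-0.16, 0, -0.35], [-0.33, 0, -0.69], [-0.72, 0, -1.35], [-0.72, 0, -1.35]], twist=[0, 0, 0, 0])

```text
time_s: 32.83
tcp_pos: [0.4623, -0.0226, 0.0641]
eef_rot: [-3.141, -0.0, 2.774]
force: [-0.3, -1.8, -2.8]
finger_gap: 0.271
grip_force: 30.0
```

Request:
servo_tool(claw=[1, 1, 1, 1, 1, 1, 1, 1], xyz=[[-0.45, 0, -0.62], [-0.97, 0, -1.19], [-1.54, 0, -1.7], [-2.16, 0, -2.15], [-2.82, 0, -2.54], [-3.51, 0, -2.86], [-4.23, 0, -3.11], [-4.98, 0, -3.29]], twist=[0, 0, 0, 0, 0, 0, 0, 0])

```text
time_s: 33.83
tcp_pos: [0.5091, -0.0407, 0.0969]
eef_rot: [-3.141, -0.0, 2.774]
force: [-3.6, -0.6, -0.2]
finger_gap: 0.267
grip_force: 30.0
```

Request:
servo_tool(claw=[1, 1, 1, 1, 1, 1, 1], xyz=[[-0.76, 0, -0.1], [-1.53, 0, -0.12], [-2.29, 0, -0.07], [-3.05, 0, 0.05], [-3.79, 0, 0.26], [-4.5, 0, 0.53], [-5.18, 0, 0.88]], twist=[0, 0, 0, 0, 0, 0, 0])

```text
time_s: 34.7
tcp_pos: [0.5593, -0.0601, 0.0884]
eef_rot: [-3.141, 0.004, 2.774]
force: [-3.1, -4.0, 4.3]
finger_gap: 0.267
grip_force: 30.0
```

Request:
servo_tool(claw=[1, 1, 1, 1], xyz=[[-0.35, 0, 0.2], [-0.65, 0, 0.41], [-0.8, 0, 0.52], [-0.8, 0, 0.52]], twist=[0, 0, 0, 0])

```text
time_s: 35.2
tcp_pos: [0.5671, -0.0631, 0.0832]
eef_rot: [-3.141, 0.005, 2.774]
force: [-0.7, -5.5, 3.8]
finger_gap: 0.267
grip_force: 30.0
```

Request:
servo_tool(claw=[0.2, 0.2, 0.2, 0.2, 0.2, 0.2, 0.2, 0.2], xyz=[[0, 0, 0], [0, 0, 0], [0, 0, 0], [0, 0, -1], [0, 0, -3], [0, 0, -6], [0, 0, -10], [0, 0, -13]], twist=[0, 0, 0, 0, 0, 0, 0, 0])

```text
time_s: 36.2
tcp_pos: [0.5652, -0.0617, 0.2151]
eef_rot: [3.141, 0.003, 2.774]
force: [1.1, -0.6, 0.3]
finger_gap: 0.4
grip_force: 0.0
```

```bash
python3 - <<'E'
from h import *
o=env.observe();print(o['tcp_pos'],o['force'],o['finger_gap'])
c=np.array([.49637,.01981]);yaw=-.3677
R=np.array([[np.cos(yaw),-np.sin(yaw)],[np.sin(yaw),np.cos(yaw)]])
W=lambda x,y,z:[*(c+R@[x/1e3,y/1e3]),z/1e3]
for cam in ['side','scene','wrist']:
    snap(cam,cam+'9.png'); m=env.camera_model(cam)
    for l in ['lid_barrel','lever_barrel','safety_tab','weight_100g_mid','weight_50g_mid','beaker_mid','tweezers']:
        for r in env.masks_of(cam,l)[:1]:
            print(cam,l,round(r['conf'],2),r['bbox'])
    for th in (1.5,1.83):
        a=.3878+th; print('lidb',th,proj(m,W(46-76.7*np.cos(a),-52,35+76.7*np.sin(a))).round(1))
        for y in (-75,75): # lid front edge top
            b=th+np.arctan2(7,94); print('  edge',y,proj(m,W(46-94*np.cos(b),y,35+94*np.sin(b))).round(1))
    print('lev 1.75',proj(m,W(-91.4,0,96.8)),'tab',proj(m,W(-68,48,58)))
E
```

```text
[ 0.56518611 -0.0617392   0.21512238] [ 1.1222411  -0.62718554  0.34628739] 0.40042644412155015
side lid_barrel 0.71 [286.5, 166.4, 370.0, 237.1]
side lever_barrel 0.64 [286.7, 177.7, 308.7, 197.2]
side safety_tab 0.59 [302.0, 184.0, 311.2, 190.8]
side weight_100g_mid 0.73 [310.3, 247.1, 314.4, 261.1]
side weight_50g_mid 0.63 [290.1, 244.9, 298.7, 256.8]
side beaker_mid 0.92 [286.3, 253.2, 315.7, 295.4]
lidb 1.5 [354.9 196.8]
  edge -75 [341.7 191.1]
  edge 75 [358.6 162.2]
lidb 1.83 [364.8 203.4]
  edge -75 [355.9 195.7]
  edge 75 [371.4 166.1]
lev 1.75 [291.50444054 179.34006404] tab [307.61445217 186.74387094]
scene lid_barrel 0.74 [332.9, 163.6, 368.3, 227.5]
scene lever_barrel 0.53 [273.1, 188.3, 299.5, 212.9]
scene safety_tab 0.41 [279.2, 199.1, 289.6, 208.5]
scene weight_100g_mid 0.7 [338.7, 251.3, 355.6, 269.8]
scene weight_50g_mid 0.62 [269.8, 187.3, 298.1, 213.1]
scene beaker_mid 0.87 [349.3, 252.4, 383.5, 300.7]
scene tweezers 0.47 [255.3, 217.5, 267.8, 230.9]
lidb 1.5 [357.9 190.2]
  edge -75 [350.9 186.2]
  edge 75 [330.1 161.5]
lidb 1.83 [367.7 194.2]
  edge -75 [365. 187.]
  edge 75 [342.8 162.5]
lev 1.75 [277.48495723 193.63021486] tab [284.23895141 200.08087139]
wrist lid_barrel 0.41 [210.9, 59.6, 236.1, 81.3]
wrist lever_barrel 0.64 [297.7, 0.0, 466.5, 196.3]
wrist safety_tab 0.77 [414.2, 4.8, 433.0, 30.9]
wrist weight_100g_mid 0.72 [206.5, 94.7, 236.5, 117.2]
wrist weight_50g_mid 0.8 [211.5, 60.0, 235.6, 80.7]
wrist beaker_mid 0.6 [87.5, 88.4, 170.1, 142.1]
lidb 1.5 [319.8 171.5]
  edge -75 [291.9 147.9]
  edge 75 [473.6 148. ]
lidb 1.83 [319.8 192.1]
  edge -75 [293.2 182.6]
  edge 75 [466.4 182.8]
lev 1.75 [384.14398024 -27.58307356] tab [425.55170473  18.27134745]
```

```bash
python3 -c "
from station import env
print(env.job_done())"
```

```text
the job is handed in; nothing more can be done
None
```

The job is handed in: the tab is at its stop, the lever is over at its front stop, the lid is laid right back, and the robot is clear. One contact was not clean: on the way down beside the swung lever, the closed fingers took a brief 78 N upward force at the wrist (limit 120 N), from a cause I couldn't see; the tab and lever looked unchanged afterwards.

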